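# Roll the pipe boss-up and take its inspection picture

## Task

Roll the pipe along the two rails, without lifting it off them, until the threaded boss on its collar points straight up, and leave it lying there. Then take the inspection picture with the two-stage release button: press it to its halfway stop, pause there for about a second so that the camera can focus, press on fully down, and let go. Leave the cup, the pot and the magnet where they are.

Things in the scene. Friction and masses are not known exactly. Their poses are not given: they have to be found in the camera images.
- rest: Fixed rest: two parallel steel rails with black rubber tops, 20 mm wide, 360 mm long, along the rest's y axis at rest x = -50 and +50 mm. Rubber tops 26 mm above the table. Steel end stops rise to 55 mm; clear length between them 336 mm (rest y = -168 to +168 mm). Open down to the table between the rails (two flat feet 5 mm high). Origin: on the table under its middle, z up.
- pipe: Loose steel pipe, 42 mm diameter, 150 mm long, about 0.5 kg, lying square across both rails (within 0.05 rad), axis 47 mm above the table. It rolls easily; pushed slowly it stops within a few mm. Origin: middle, on the axis; x axis along the pipe. 10 mm of rolling turns it 0.48 rad. A dark collar, 54 mm diameter, 24 mm wide, is clamped fast round its middle and hangs free between the rails.
- boss (a point): Centre of the end face of the threaded boss, a brass stub of 20 mm diameter with a dark bore, 10 mm proud of the collar round the pipe's middle; the face is 37.5 mm from the pipe's axis. z axis: along the boss, out of the pipe (up when done); x axis: along the pipe. At the start it points 50 to 180 degrees away from up, toward either end of the rails or down between them.
- button_top (a point): Centre of the top of the release button, a black round button of 31 mm diameter on a grey box (84 x 74 x 40 mm, fixed to the table) with a steel ring. Button top 63 mm above the table when not pressed, z up. It springs back when released. It fires the camera that looks down from a fixed post, 0.3 m high, standing about 0.3 m behind (+x of) the middle of the rest.
- stage1 (a joint): First part of the button's travel, m: 0 released, 0.006 at the halfway stop. The spring takes 1 N at the beginning and 3 N at the halfway stop.
- stage2 (a joint): Second part of the button's travel, m: 0 until the push exceeds about 8 N, then to 0.006 fully down at 12 N. The button has then gone down 12 mm in all.
- steel_cup: Bystander: open steel cup, 65 mm diameter, 64 mm high, origin under its middle.
- earplug_pot: Bystander: small white pot with an orange cap, 50 mm diameter, 42 mm high, origin under its middle.
- magnet_square: Bystander: flat triangular red magnet, 66 x 96 x 17 mm, origin under its middle.
Not all that is in view belongs to the job. Leave any blue look-alike of the part that bears button_top alone.

How it is judged:
By the outcome, as a careful person would: the job done as asked, in the order asked, and still so for the second after the job is handed in, with the robot touching nothing.
It also fails if it takes over 64 s, if anything falls off the work surface, if the arm or the gripper's body presses on something with over 40 N, if the wrist force passes 120 N, or if a joint passes its speed limit or range.

## Robot

A 7-joint arm with a two-finger parallel gripper is mounted at the origin on a cart in front of the work surface, level with it; the furniture and walls round the work are solid. World frame = base frame: x ahead of the robot, y to its left, z up, the work surface at z = 0. Lengths are in m, angles in rad, forces in N, time in s.
With the tool pointing down it reaches from about 0.425 to 0.825 m from the base axis. Payload 3.6 kg.
Tool frame: the origin (TCP) lies on the centre line of the jaws, within the pads' length; the fingertips stand 17 mm ahead of it and the grasp point (between the pads) lies 2 mm behind it (ctrl.nose_length is the distance from the TCP to the fingertips, in m); z points along the fingers, y is the direction in which the jaws open and shut (so a half turn about z gives the same grasp; the last joint's range is limited). The gripper opens to 85 mm and grips with 20 to 120 N. Pads are 22 mm wide; open, the fingers measure 114 mm over their backs; the gripper's body (76 mm by 85 mm) begins 54 mm behind the grasp point. The pads swing forward as they close: fully open they stand 13 mm farther back than shut.
Start: joints at [-1.185, 0.615, -0.013, 1.423, 0.008, 1.103, -0.04], TCP at [0.26, 0.596, 0.227] pointing down, gripper open.
Joint ranges: [-3.12, 3.12], [-0.3, 2.06], [-1.34, 1.32], [0.26, 2.42], [-1.36, 4.5], [0.01, 1.98], [-2.84, 2.84]. Speed limits (rad/s): [2.79, 2.79, 3.14, 3.14, 3.14, 3.14, 3.14].

## Interface

Orientations are given as a rotation vector (axis times angle).
In Python, from station import ctrl gives the robot as it stands. The module is installed in compiled form; this text tells all that it offers.
- The arm moves only by the tool carry_out, never from a script. Its argument "commands" is a list of rows, each a list of 3 entries, a list of its own where there are three numbers: the shift along the tool's x, y, z in mm, then the turn, a rotation vector about the tool's x, y, z in degrees, then the opening, from -1 (shut) to 1 (fully open). In form: [[[tx, ty, tz], [ax, ay, az], claw], ...]. A call has 1 to 8 rows; each row is the pose to reach, as a shift and turn from the pose commanded when the call began, along the tool's axes at that moment; what a row does not reach only later rows make up. A row lasts 1/8 s, in which the tool goes at most 62.5 mm and 10.7 degrees, less where a joint would pass 70% of its speed; a pose out of reach is approached as far as the arm can. A call with a gripper value outside its range is refused whole. The fingers move at their own pace and stop on an object; "force" is the grip in N (left out, the last holds). Time passes only in rows, so rows that repeat a pose let the fingers close. It gives the time, the measured TCP pose, the force and the opening at its end, in the units of the state.
- ctrl.get_obs(): the state, without advancing time (a new reading comes with each control period).
- ctrl.capture(name): name is "side" or "top" or "wrist"; returns a dict with "img" (400x640x3 uint8, blue, green, red), "depth" (400x640 float32, m along the optical axis (not along the pixel's ray), 0 where there is no reading), "fovy" (degrees; the focal length in pixels is half the picture's height over the tangent of half this angle, whatever the lens; pixels are square), "cx", "cy" (the principal point, pixels), "R" (3x3) and "t" (3): a world point X has camera coordinates R X + t. Camera axes: x right, y down, z forward; pixel columns grow to the right and rows downward; lengths in m; the calibration is good to about 2 mm. A picture is of the moment at which its call begins.
- ctrl.sign_off(): hands the job in, once; it reports no verdict.
The state is a dict: "time_s": time; "joint_positions": joint angles; "joint_velocities": joint speeds; "tau": joint torques, N m; "tool_pos": TCP position; "tool_rot": TCP orientation; "wrist_force": force on the tool from outside, world axes, zero at the start; "wrist_torque": the same for the moment, N m; "opening": finger opening in m.
Only numpy, scipy, OpenCV 4.12 (cv2) and the standard library are available. Lean on these libraries where they do the work, as an engineer would, in place of code of your own. Each camera call takes 0.05 s, during which the arm holds its last target.

## Working session

There is one attempt and no reset: what is moved stays moved. The work goes in short steps, Python scripts to look and compute and a tool call to move; the robot and the scene stay as the last step left them, time stands still between calls to the robot, and variables do not carry over. Pictures are saved under pics/ and viewed, and the job is handed in when it is done.

Besides the shell and the picture viewer there is one more tool, called after ">>>" as name(argument=value, ...), one argument or row to a line, values as JSON. carry_out: Moves the arm, as the interface text tells. Its arguments: {"type":"object","properties":{"commands":{"type":"array"},"force":{"type":"number"}},"required":["commands"]}

```bash
mkdir -p pics; cat > h.py <<'E'
import numpy as np, cv2
from station import ctrl
from scipy.spatial.transform import Rotation as Rot
def cap(n,save=None):
    c=ctrl.capture(n); c['f']=200/np.tan(np.radians(c['fovy'])/2)
    if save: cv2.imwrite(f'pics/{save}.png',c['img'])
    return c
def ray(c,u,v):
    d=np.array([(u-c['cx'])/c['f'],(v-c['cy'])/c['f'],1.]); R=np.array(c['R']);t=np.array(c['t'])
    return -R.T@t, R.T@d
def onz(c,u,v,z):
    o,d=ray(c,u,v); return o+d*(z-o[2])/d[2]
def dep(c,u,v):
    o,d=ray(c,u,v); return o+d*c['depth'][int(v),int(u)]
def proj(c,X):
    p=np.array(c['R'])@np.array(X)+np.array(c['t']); return c['cx']+c['f']*p[0]/p[2], c['cy']+c['f']*p[1]/p[2]
def cloud(c):
    v,u=np.mgrid[:400,:640]; R=np.array(c['R']);t=np.array(c['t']); z=c['depth']
    P=np.stack([(u-c['cx'])/c['f']*z,(v-c['cy'])/c['f']*z,z],-1); return (P-t)@R
E
python3 - <<'E'
from h import *
for n in ('side','top','wrist'):
    c=cap(n,n+'0'); print(n,c['fovy'],c['cx'],c['cy'],-np.array(c['R']).T@c['t'])
print(ctrl.get_obs())
E
```

```text
side 55.21281686998276 319.3980274789259 201.66901432979913 [0.44911574 1.26710274 0.81496998]
top 43.01986053638659 314.9829877899242 191.4599747571189 [3.36003621e-01 4.97482154e-04 1.69515815e+00]
wrist 70.16366957506911 322.23185057150306 197.65194550955763 [0.18994096 0.62656215 0.3726494 ]
{'time_s': 0.15, 'joint_positions': array([-1.18551096,  0.61570628, -0.01259714,  1.42453843,  0.00807324,
        1.10338573, -0.04038989]), 'joint_velocities': array([ 2.90003795e-04, -3.96944619e-03,  1.43204867e-04, -4.43488917e-03,
        3.17397881e-04,  7.12943404e-05,  5.10123990e-04]), 'tau': array([ 1.94908116e-04, -4.69659770e+01,  2.59809690e-01, -1.71250176e+01,
        1.01212171e-02,  7.14285314e-03, -7.70838540e-06]), 'tool_pos': array([0.25991225, 0.59512722, 0.22629581]), 'tool_rot': array([-6.42117127e-01, -3.07485913e+00,  3.05863791e-03]), 'wrist_force': array([-0.43339985, -0.68802985, -0.00664099]), 'wrist_torque': array([ 0.01565013, -0.03261253, -0.01357789]), 'opening': 0.08559853022230547}
```

View pics/side0.png

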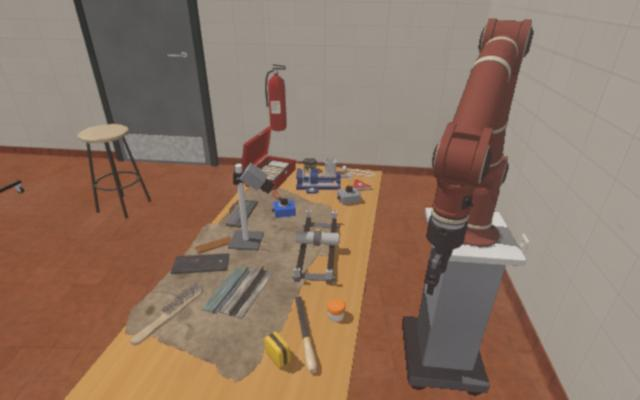

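View pics/top0.png

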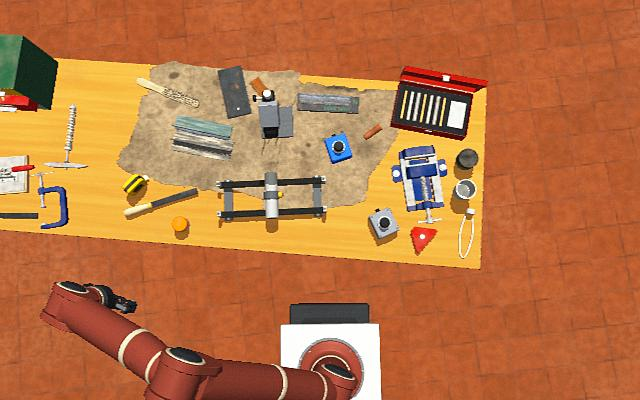

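View pics/wrist0.png

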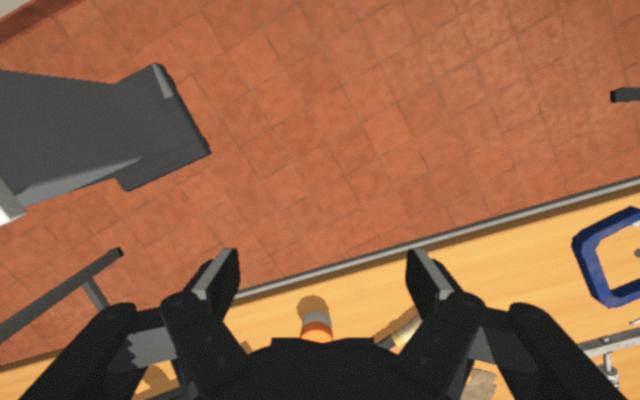

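The top view shows the pipe at about (271,195) on the rails. There are two button candidates: a grey box at (383,224) and a blue box at (338,148). The grey one matches the description and the blue one is the look-alike. I'll enlarge both, along with the boss.

```bash
python3 - <<'E'
from h import *
c=cap('top'); im=c['img']
a=cv2.resize(im[165:235,210:335],None,fx=6,fy=6,interpolation=cv2.INTER_CUBIC)[:, :750]
cv2.imwrite('pics/crA.png',a[:420])
b=cv2.resize(im[120:250,315:445],None,fx=4,fy=4,interpolation=cv2.INTER_CUBIC); cv2.imwrite('pics/crB.png',b)
s=cap('side'); d=cv2.resize(s['img'][180:290,270:370],None,fx=5,fy=5,interpolation=cv2.INTER_CUBIC); cv2.imwrite('pics/crC.png',d)
P=cloud(c)
for u,v in [(271,195),(271,180),(271,212),(281,195),(284,195),(383,223),(372,212),(222,185),(320,182),(225,213)]:
    print(u,v,P[v,u].round(4), im[v,u])
E
```

```text
271 195 [0.5661 0.1807 0.0749] [125 127 124]
271 180 [0.6172 0.182  0.0634] [131 138 137]
271 212 [0.5114 0.1813 0.0705] [239 242 243]
281 195 [0.5672 0.1494 0.0633] [ 38 178 238]
284 195 [ 0.5762  0.1452 -0.0017] [133 173 204]
383 223 [ 0.4718 -0.1797  0.0516] [48 50 52]
372 212 [ 0.5129 -0.1493  0.0064] [ 57 180 248]
222 185 [0.6088 0.3496 0.0309] [37 37 43]
320 182 [0.6136 0.0224 0.0287] [30 30 27]
225 213 [0.5152 0.3391 0.027 ] [47 52 49]
```

View pics/crA.png

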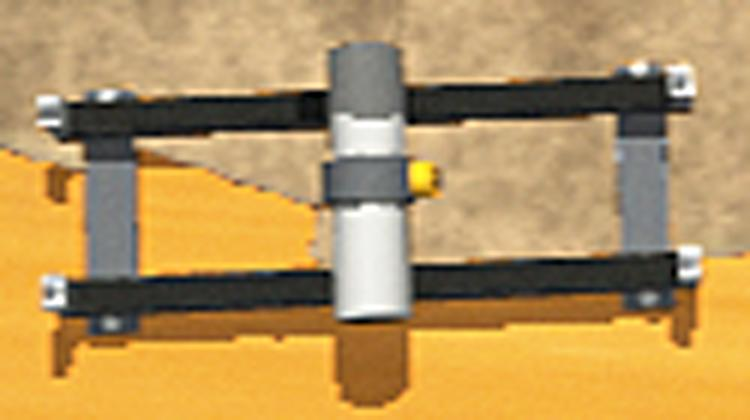

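View pics/crB.png

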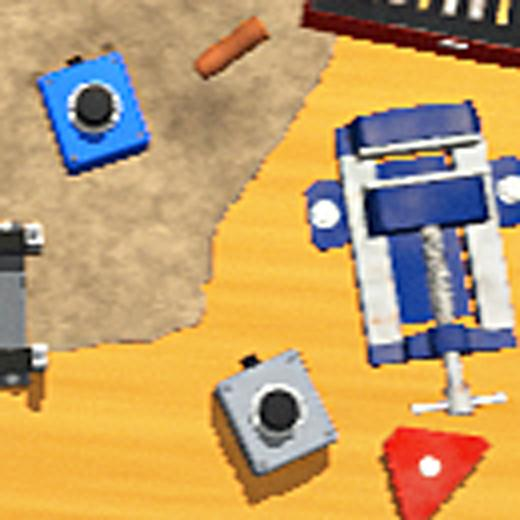

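View pics/crC.png

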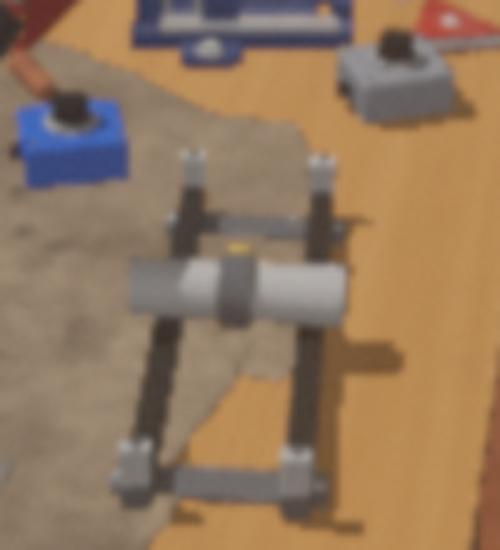

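The crops confirm it: the grey box at top-image (384,222) is the release button and the blue one stays alone. The brass boss at (281,195) points roughly level toward -y, so the roll should be about 33 mm toward +y. Next I'll measure.

```bash
python3 - <<'E'
from h import *
c=cap('top'); im=c['img']
q=[onz(c,210+x/6-.4,165+y/6-.4,.055) for x,y in [(48,112),(683,80),(52,292),(690,265)]]
for p in q: print('stop',p.round(4))
print('rest centre',np.mean(q,0).round(4)); d=(q[0]-q[1]+q[2]-q[3])/2; print('len',np.linalg.norm(d),'angle of rest +y from world y',np.degrees(np.arctan2(-d[0],d[1])))
hsv=cv2.cvtColor(im,cv2.COLOR_BGR2HSV)
# boss
m=cv2.inRange(hsv[185:205,274:295],(20,180,120),(35,255,255)); n,l,s,ce=cv2.connectedComponentsWithStats(m)
for i in range(1,n): print('brass',s[i]+np.array([274,185,0,0,0]),ce[i]+[274,185])
u,v=ce[1]+[274,185] if n>1 else (281,195)
# pipe: bright/grey low sat high in depth
P=cloud(c)
mp=((P[...,2]>.05)&(hsv[...,1]<60)).astype(np.uint8); mp[:,:255]=0; mp[:,290:]=0; mp[:165]=0; mp[225:]=0
r=cv2.minAreaRect(cv2.findNonZero(mp)); print('pipe rect',r); 
for uv in cv2.boxPoints(r): print(onz(c,*uv,.055).round(4))
# button black
mb=(hsv[...,2]<75).astype(np.uint8); mb[:213]=0; mb[233:]=0; mb[:,:372]=0; mb[:,398:]=0
n,l,s,ce=cv2.connectedComponentsWithStats(mb)
for i in range(1,n):
    if s[i][4]>5: print('btn',s[i],ce[i],onz(c,*ce[i],.063).round(4))
E
```

```text
stop [0.6109 0.3591 0.055 ]
stop [0.6225 0.0106 0.055 ]
stop [0.5116 0.3555 0.055 ]
stop [0.5208 0.0084 0.055 ]
rest centre [0.5665 0.1834 0.055 ]
len 0.34801421124386467 angle of rest +y from world y 1.7096787411810732
brass [278 192   5   5  19] [280.         194.05263158]
pipe rect ((270.8800048828125, 194.8400115966797), (45.929176330566406, 13.978445053100586), 86.8201675415039)
[0.6449 0.2106 0.055 ]
[0.6467 0.1645 0.055 ]
[0.495  0.1565 0.055 ]
[0.4932 0.202  0.055 ]
btn [380 218  10  10  77] [384.06493506 222.38961039] [ 0.4728 -0.1819  0.063 ]
btn [372 225   4   8   8] [373.5 228.5] [ 0.4537 -0.1475  0.063 ]
```

```bash
cat >> h.py <<'E'
def goalrot(th,s=1):
    # tool z down, tool y = s*(cos th, sin th)
    y=s*np.array([np.cos(th),np.sin(th),0]); z=np.array([0,0,-1.]); x=np.cross(y,z); return np.stack([x,y,z],1)
def rel(p,Rg):
    o=ctrl.get_obs(); R0=Rot.from_rotvec(o['tool_rot']).as_matrix()
    return ((R0.T@(np.array(p)-o['tool_pos']))*1000).round(1), np.degrees(Rot.from_matrix(R0.T@Rg).as_rotvec()).round(2)
def st():
    o=ctrl.get_obs(); R0=Rot.from_rotvec(o['tool_rot']).as_matrix()
    print('t',round(o['time_s'],2),'p',o['tool_pos'].round(4),'open',round(o['opening'],4),'F',o['wrist_force'].round(2)); print(R0.round(3)); print('q',o['joint_positions'].round(3))
E
python3 - <<'E'
from h import *
st(); o=ctrl.get_obs(); R0=Rot.from_rotvec(o['tool_rot']).as_matrix(); c=cap('wrist')
print('cam in tool',R0.T@(-np.array(c['R']).T@c['t']-o['tool_pos'])); print('cam axes in tool',(R0.T@np.array(c['R']).T).round(3))
for s in(1,-1): print(s,rel([.568,.11,.22],goalrot(.025,s)))
E
```

```text
t 0.3 p [0.2601 0.5954 0.2268] open 0.0854 F [-0.01  0.97  0.7 ]
[[-0.916  0.4   -0.   ]
 [ 0.4    0.916 -0.001]
 [-0.    -0.001 -1.   ]]
q [-1.185  0.615 -0.013  1.424  0.008  1.103 -0.04 ]
cam in tool [ 0.07673243  0.00058538 -0.14654531]
cam axes in tool [[ 0.    -0.955 -0.298]
 [ 1.    -0.     0.   ]
 [-0.    -0.298  0.955]]
1 (array([-476.5, -321.7,    7.1]), array([-3.000e-02,  2.000e-02,  6.498e+01]))
-1 (array([-476.5, -321.7,    7.1]), array([-2.0000e-02, -3.0000e-02, -1.1502e+02]))
```

>>> carry_out(
  commands=[
    [[-50,-30,0],[0,0,10],1],
    [[-100,-65,0],[0,0,20],1],
    [[-150,-100,0],[0,0,30],1],
    [[-200,-135,0],[0,0,40],1],
    [[-250,-170,0],[0,0,50],1],
    [[-300,-205,0],[0,0,60],1],
    [[-350,-240,0],[0,0,65],1],
    [[-400,-275,0],[0,0,65],1],
  ],
  force=20,
)

```text
time_s: 1.35
tool_pos: [0.5175, 0.1822, 0.2275]
tool_rot: [2.194, 2.249, 0.001]
wrist_force: [0.7, 0.7, 0.0]
opening: 0.0857
```

```bash
python3 - <<'E'
from h import *
st(); print(rel([.568,.11,.22],goalrot(.03,1)))
E
```

```text
t 1.35 p [0.5175 0.1822 0.2275] open 0.0857 F [0.67 0.74 0.05]
[[-0.025  1.     0.001]
 [ 1.     0.025  0.   ]
 [ 0.     0.001 -1.   ]]
q [-0.595  0.47   0.326  1.728 -0.177  0.971 -0.177]
(array([-73.5,  48.7,   7.5]), array([ 0.04, -0.02, -0.3 ]))
```

>>> carry_out(
  commands=[
    [[-37,25,0],[0,0,0],0.4],
    [[-73,49,0],[0,0,0],0.4],
    [[-73,49,0],[0,0,0],0.4],
    [[-73,49,0],[0,0,0],0.4],
  ],
)

```text
time_s: 1.85
tool_pos: [0.5671, 0.1125, 0.227]
tool_rot: [-2.193, -2.248, -0.0]
wrist_force: [-0.5, -0.1, -0.5]
opening: 0.0598
```

```bash
python3 - <<'E'
from h import *
st(); c=cap('wrist','w1')
E
```

```text
t 1.85 p [0.5671 0.1125 0.227 ] open 0.0598 F [-0.51 -0.11 -0.55]
[[-0.025  1.    -0.001]
 [ 1.     0.025  0.001]
 [ 0.001 -0.001 -1.   ]]
q [-0.441  0.517  0.327  1.646 -0.19   1.01  -0.027]
```

View pics/w1.png

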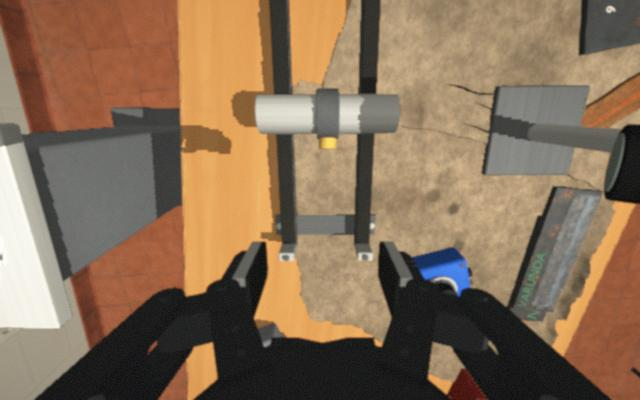

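The wrist view shows the pipe at (327,113) and the brass boss at (328,143), pointing toward -y. Next I'll measure the boss elevation from depth and rays.

```bash
cat >> h.py <<'E'
def meas(c,box=(230,60,430,260)):
    im=c['img']; hsv=cv2.cvtColor(im,cv2.COLOR_BGR2HSV); P=cloud(c)
    x0,y0,x1,y1=box
    W=np.zeros((400,640),bool); W[y0:y1,x0:x1]=1
    W&=c['depth']>0
    pm=W&(hsv[...,1]<70)&(P[...,2]>.04)&(P[...,2]<.085)
    n,l,s,ce=cv2.connectedComponentsWithStats(pm.astype(np.uint8)); i=1+np.argmax(s[1:,4]); pm=l==i
    Q=P[pm]; 
    bm=W&(hsv[...,0]>=18)&(hsv[...,0]<=35)&(hsv[...,1]>140)&(P[...,2]>.03)
    B=P[bm]
    return pm,bm,Q,B
E
python3 - <<'E'
from h import *
c=cap('wrist'); pm,bm,Q,B=meas(c)
print('pipe n',len(Q),'min',Q.min(0).round(4),'max',Q.max(0).round(4))
ys=[(round(x,3),np.percentile(Q[np.abs(Q[:,0]-x)<.008],[2,98],axis=0)[:,1].round(4)) for x in (.51,.53,.605,.63)]; print(ys)
print('boss n',len(B)); print('min',B.min(0).round(4),'max',B.max(0).round(4))
v,u=np.nonzero(bm); print('px',u.min(),u.max(),v.min(),v.max())
vv=np.array(sorted(set(v)))
for r in vv: print(r,P:=cloud(c)[r][bm[r]].mean(0).round(4), c['img'][r,int(u.mean())])
print(onz(c,u.mean(),v.max()+.5,.047))
E
```

```text
pipe n 5775 min [0.4952 0.16   0.0463] max [0.6449 0.2107 0.0754]
[(0.51, array([0.1627, 0.2031])), (0.53, array([0.1629, 0.2036])), (0.605, array([0.1665, 0.2056])), (0.63, array([0.1671, 0.2062]))]
boss n 173
min [0.5365 0.1192 0.0556] max [0.5794 0.1607 0.2401]
px 265 335 138 250
138 [0.5724 0.1605 0.0597] [ 86 161 203]
139 [0.5714 0.1594 0.0593] [ 95 199 242]
140 [0.5708 0.1583 0.0593] [102 217 249]
141 [0.5709 0.1572 0.0592] [105 219 249]
142 [0.5709 0.1562 0.0595] [104 219 249]
143 [0.5709 0.1551 0.0595] [102 219 248]
144 [0.571  0.154  0.0596] [102 219 248]
145 [0.571  0.153  0.0602] [103 219 248]
146 [0.571  0.1519 0.0602] [105 221 249]
147 [0.5711 0.1509 0.0606] [105 220 249]
148 [0.5711 0.1498 0.0604] [ 94 198 240]
149 [0.5751 0.1485 0.0576] [ 92 162 204]
250 [0.5365 0.1192 0.2401] [118 153 177]
[0.57537917 0.01844081 0.047     ]
```

>>> carry_out(
  commands=[
    [[6,1,50],[0,0,0],0.4],
    [[12,3,100],[0,0,0],0.4],
    [[12,3,140],[0,0,0],0.4],
    [[12,3,165],[0,0,0],0.4],
    [[12,3,174],[0,0,0],0.4],
    [[12,3,174],[0,0,0],0.4],
  ],
)

```text
time_s: 2.7
tool_pos: [0.57, 0.1247, 0.0533]
tool_rot: [-2.192, -2.25, -0.0]
wrist_force: [0.4, -0.1, -0.4]
opening: 0.0602
```

```bash
python3 - <<'E'
from h import *
st(); c=cap('wrist','w2')
E
```

```text
t 2.7 p [0.57   0.1247 0.0533] open 0.0602 F [ 0.44 -0.12 -0.42]
[[-0.026  1.    -0.   ]
 [ 1.     0.026  0.   ]
 [ 0.    -0.    -1.   ]]
q [-0.404  0.742  0.246  1.797 -0.281  0.637  0.032]
```

View pics/w2.png

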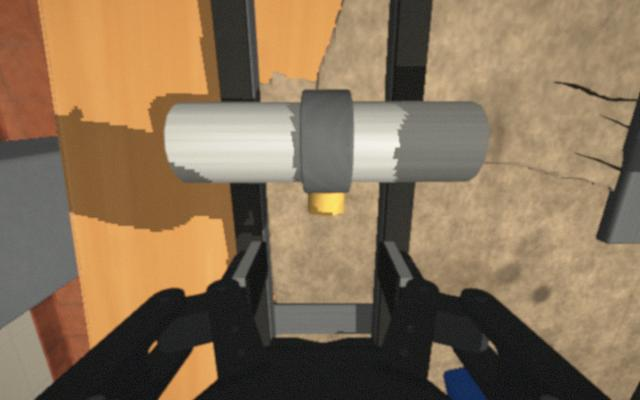

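>>> carry_out(
  commands=[
    [[12,0,0],[0,0,0],0.4],
    [[22,0,0],[0,0,0],0.4],
    [[25,0,0],[0,0,0],0.4],
    [[27,0,0],[0,0,0],0.4],
    [[29,0,0],[0,0,0],0.4],
    [[31,0,0],[0,0,0],0.4],
    [[33,0,0],[0,0,0],0.4],
    [[35,0,0],[0,0,0],0.4],
  ],
)

```text
time_s: 3.75
tool_pos: [0.5692, 0.1588, 0.0532]
tool_rot: [-2.194, -2.248, 0.0]
wrist_force: [-0.3, -0.3, -0.1]
opening: 0.0595
```

```bash
python3 - <<'E'
from h import *
st(); c=cap('wrist','w3'); pm,bm,Q,B=meas(c,(130,20,520,300))
print([(x,np.percentile(Q[np.abs(Q[:,0]-x)<.008],[2,98],axis=0)[:,1].round(4)) for x in (.51,.53,.605,.63)])
E
```

```text
t 3.75 p [0.5692 0.1588 0.0532] open 0.0595 F [-0.35 -0.3  -0.13]
[[-0.024  1.    -0.   ]
 [ 1.     0.024 -0.   ]
 [-0.    -0.    -1.   ]]
q [-0.465  0.752  0.254  1.775 -0.287  0.652 -0.022]
[(0.51, array([0.1681, 0.2031])), (0.53, array([0.1656, 0.2038])), (0.605, array([0.1535, 0.206 ])), (0.63, array([0.1704, 0.2068]))]
```

View pics/w3.png

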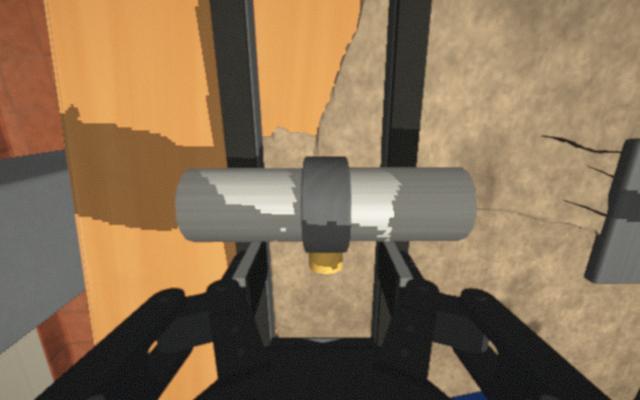

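>>> carry_out(
  commands=[
    [[2,0,0],[0,0,0],0.4],
    [[4,0,0],[0,0,0],0.4],
    [[6,0,0],[0,0,0],0.4],
    [[8,0,0],[0,0,0],0.4],
    [[10,0,0],[0,0,0],0.4],
    [[12,0,0],[0,0,0],0.4],
    [[14,0,0],[0,0,0],0.4],
    [[14,0,0],[0,0,0],0.4],
  ],
)

```text
time_s: 4.8
tool_pos: [0.5691, 0.1711, 0.0556]
tool_rot: [2.194, 2.247, -0.001]
wrist_force: [-4.2, -4.2, 15.2]
opening: 0.06
```

```bash
python3 - <<'E'
from h import *
st(); c=cap('wrist','w4'); pm,bm,Q,B=meas(c,(130,20,520,300))
print([(x,np.percentile(Q[np.abs(Q[:,0]-x)<.008],[2,98],axis=0)[:,1].round(4)) for x in (.51,.53,.605,.63)])
E
```

```text
t 4.8 p [0.5691 0.1711 0.0556] open 0.06 F [-4.17 -4.19 15.23]
[[-0.024  1.     0.   ]
 [ 1.     0.024 -0.001]
 [-0.001  0.    -1.   ]]
q [-0.489  0.752  0.261  1.764 -0.288  0.663 -0.043]
[(0.51, array([0.174 , 0.2089])), (0.53, array([0.1771, 0.2095])), (0.605, array([0.1662, 0.2117])), (0.63, array([0.1771, 0.2125]))]
```

View pics/w4.png

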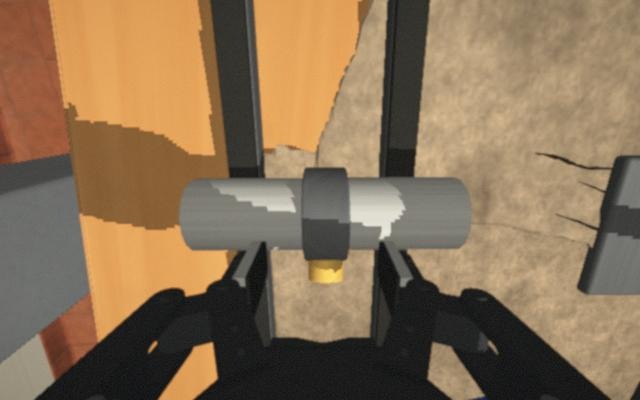

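```bash
python3 - <<'E'
from h import *
c=cap('wrist'); P=cloud(c); o=ctrl.get_obs(); R0=Rot.from_rotvec(o['tool_rot']).as_matrix()
T=(P-o['tool_pos'])@R0*1000
for v,u in [(245,262),(245,255),(250,265),(250,250),(270,262),(245,384),(245,392),(250,382)]: print(v,u,'tool mm',T[v,u].round(1),'world',P[v,u].round(4))
pm,bm,Q,B=meas(c,(290,240,360,300)); v,u=np.nonzero(bm)
for r in sorted(set(v)): print(r,P[r][bm[r]].mean(0).round(4),bm[r].sum())
cv2.imwrite('pics/w5.png',cv2.resize(c['img'][160:310,160:490],None,fx=2.4,fy=2.4,interpolation=cv2.INTER_CUBIC)[:,:800])
E
```

```text
245 262 tool mm [ 11.8 -30.6 -17.3] world [0.5383 0.1821 0.0729]
245 255 tool mm [ 11.8 -34.1 -17.3] world [0.5348 0.182  0.0729]
250 265 tool mm [  7.4 -29.9 -14.2] world [0.539  0.1777 0.0698]
250 250 tool mm [ 11.7 -35.3 -22.5] world [0.5335 0.182  0.0781]
270 262 tool mm [  1.  -30.1 -23. ] world [0.539  0.1714 0.0786]
245 384 tool mm [ 11.7  30.6 -17.2] world [0.5994 0.1835 0.0728]
245 392 tool mm [ 12.   34.4 -17.7] world [0.6033 0.1839 0.0733]
250 382 tool mm [ 10.1  29.2 -19.4] world [0.5981 0.1819 0.0751]
260 [0.5711 0.1701 0.0653] 22
261 [0.57   0.1692 0.0649] 32
262 [0.57   0.1687 0.0651] 32
263 [0.5703 0.1682 0.0652] 33
264 [0.5706 0.1677 0.0654] 34
265 [0.5706 0.1672 0.0657] 34
266 [0.5706 0.1667 0.0658] 34
267 [0.5706 0.1663 0.0661] 34
268 [0.5706 0.1657 0.0662] 34
269 [0.5706 0.1653 0.0665] 34
270 [0.5706 0.1648 0.0668] 34
271 [0.5707 0.1643 0.0669] 34
272 [0.5707 0.1638 0.0671] 34
273 [0.5707 0.1634 0.0674] 34
274 [0.5708 0.1629 0.0676] 33
275 [0.5707 0.1623 0.0677] 34
276 [0.5707 0.162  0.0681] 34
277 [0.5707 0.1616 0.0684] 34
278 [0.5707 0.161  0.0685] 34
279 [0.571  0.1606 0.0689] 31
280 [0.571  0.1605 0.0696] 27
281 [0.5702 0.1601 0.07  ] 22
282 [0.5702 0.1598 0.0705] 8
```

View pics/w5.png

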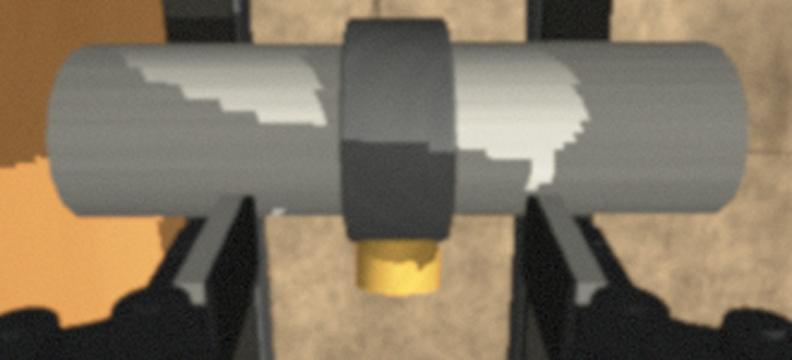

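```bash
python3 - <<'E'
from h import *
print(ctrl.nose_length); 
i=cv2.imread('pics/w1.png'); cv2.imwrite('pics/w1c.png',cv2.resize(i[210:400,200:440],None,fx=3.2,fy=3.2,interpolation=cv2.INTER_CUBIC)[:600])
E
```

```text
0.017
```

View pics/w1c.png

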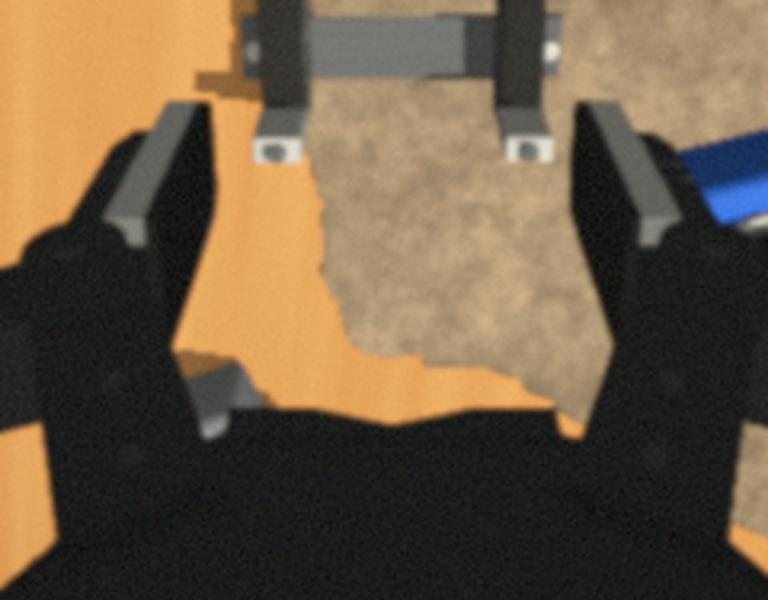

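>>> carry_out(
  commands=[
    [[-8,0,-4],[0,0,0],0.4],
    [[-25,0,-4],[0,0,0],0.18],
    [[-25,0,-4],[0,10,0],0.18],
    [[-25,0,-4],[0,20,0],0.18],
    [[-25,0,8],[0,20,0],0.18],
    [[-25,0,18],[0,20,0],0.18],
    [[-25,0,22],[0,20,0],0.18],
    [[-25,0,22],[0,20,0],0.18],
  ],
)

```text
time_s: 5.9
tool_pos: [0.5687, 0.1502, 0.0308]
tool_rot: [-2.0, -2.058, -0.352]
wrist_force: [-0.3, 0.4, 1.0]
opening: 0.0504
```

```bash
python3 - <<'E'
from h import *
st(); c=cap('wrist','w6'); P=cloud(c); o=ctrl.get_obs(); R0=Rot.from_rotvec(o['tool_rot']).as_matrix()
T=(P-o['tool_pos'])@R0*1000
m=(abs(T[...,1])<45)&(T[...,0]<14)&(T[...,0]>3)&(T[...,2]<20)&(c['depth']>0)&(c['img'].max(-1)<130)
v,u=np.nonzero(m); k=np.argsort(v)[:12]
for a,b in zip(v[k],u[k]): print(a,b,T[a,b].round(1),P[a,b].round(4))
E
```

```text
t 5.9 p [0.5687 0.1502 0.0308] open 0.0504 F [-0.33  0.39  1.04]
[[-0.027  1.    -0.011]
 [ 0.939  0.029  0.342]
 [ 0.342 -0.001 -0.94 ]]
q [-0.046  0.786 -0.111  1.835 -0.529  0.554  0.363]
220 249 [ 13.9 -44.2  11.8] [0.5244 0.1658 0.0249]
220 250 [ 13.9 -43.7  11.9] [0.525  0.1658 0.0248]
220 251 [ 13.8 -43.1  12. ] [0.5255 0.1658 0.0246]
220 255 [ 13.6 -40.9  12.7] [0.5277 0.1658 0.0239]
220 256 [ 12.5 -41.   15.4] [0.5276 0.1657 0.0209]
220 257 [ 12.6 -40.3  15.1] [0.5283 0.1658 0.0213]
220 258 [ 11.4 -40.4  18. ] [0.5282 0.1657 0.0182]
220 259 [ 10.8 -40.1  19.5] [0.5285 0.1656 0.0166]
220 388 [11.7 39.7 17.4] [0.6083 0.168  0.0189]
220 389 [12.1 40.1 16.5] [0.6087 0.168  0.0198]
220 390 [12.3 40.6 15.9] [0.6092 0.1681 0.0205]
220 391 [12.6 41.  15.2] [0.6096 0.1681 0.0212]
```

View pics/w6.png

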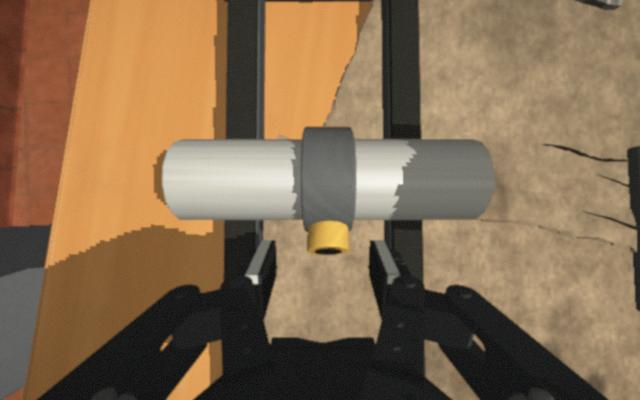

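The pads straddle the boss at (328,238), with its bore now visible, just below the pipe edge. Next I'll push along world +y, in tool axes 0.94 x and 0.342 z.

>>> carry_out(
  commands=[
    [[5.6,0,2.1],[0,0,0],0.18],
    [[9.4,0,3.4],[0,0,0],0.18],
    [[12.2,0,4.4],[0,0,0],0.18],
    [[14.1,0,5.1],[0,0,0],0.18],
    [[16.0,0,5.8],[0,0,0],0.18],
    [[17.9,0,6.5],[0,0,0],0.18],
    [[19.7,0,7.2],[0,0,0],0.18],
    [[19.7,0,7.2],[0,0,0],0.18],
  ],
)

```text
time_s: 6.95
tool_pos: [0.5689, 0.1692, 0.0312]
tool_rot: [-2.004, -2.055, -0.353]
wrist_force: [0.7, -0.1, 0.1]
opening: 0.0503
```

```bash
python3 - <<'E'
from h import *
st(); c=cap('wrist','w7'); pm,bm,Q,B=meas(c,(130,20,520,300))
print([(x,np.percentile(Q[np.abs(Q[:,0]-x)<.008],[2,98],axis=0)[:,1].round(4)) for x in (.51,.53,.605,.63)])
E
```

```text
t 6.95 p [0.5689 0.1692 0.0312] open 0.0503 F [ 0.73 -0.12  0.09]
[[-0.023  1.    -0.009]
 [ 0.939  0.025  0.342]
 [ 0.342 -0.    -0.94 ]]
q [-0.079  0.787 -0.11   1.831 -0.538  0.545  0.335]
[(0.51, array([0.178, 0.215])), (0.53, array([0.1787, 0.2163])), (0.605, array([0.1806, 0.2189])), (0.63, array([0.1817, 0.2185]))]
```

View pics/w7.png

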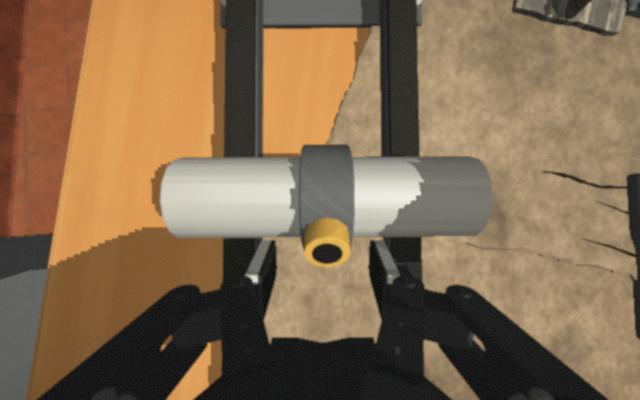

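```bash
cat >> h.py <<'E'
from scipy.optimize import least_squares, brentq
def axis_fit(Q,xm=.570,sl=.027):
    # pipe outside collar; y = y0+sl*(x-xm); radius 21, free z
    S=Q[(np.abs(Q[:,0]-xm)>.018)&(np.abs(Q[:,0]-xm)<.07)]
    S=S[S[:,2]>.05]
    f=lambda p: np.hypot(S[:,1]-p[0]-p[2]*(S[:,0]-xm),S[:,2]-p[1])-.021
    r=least_squares(f,[np.median(S[:,1]),.047,sl],loss='soft_l1',f_scale=.001); return r.x,np.sqrt(np.mean(r.fun**2))
def angle(c,ax,u,v,rad=.0375,z0=None):
    # boss angle above -y horizontal (deg; 90 = up) from ray to face centre
    o,d=ray(c,u,v); zc=ax[1] if z0 is None else z0
    xm=.570; 
    a=o[1]-ax[0]-0*ax[2]; best=[]
    A=d[1]**2+d[2]**2; oy=o[1]-ax[0]; oz=o[2]-zc; Bq=oy*d[1]+oz*d[2]; C=oy*oy+oz*oz-rad**2
    D=Bq*Bq-A*C
    if D<0: return None
    t=(-Bq-np.sqrt(D))/A; p=o+t*d
    return np.degrees(np.arctan2(p[2]-zc,-(p[1]-ax[0]))),p
def bore(c,bm,Q):
    # dark blob enclosed by brass
    v,u=np.nonzero(bm); 
    h=cv2.convexHull(np.stack([u,v],1).astype(np.int32)); M=np.zeros((400,640),np.uint8); cv2.fillConvexPoly(M,h,1)
    hsv=cv2.cvtColor(c['img'],cv2.COLOR_BGR2HSV)
    k=((M>0)&(hsv[...,2]<70)).astype(np.uint8); n,l,s,ce=cv2.connectedComponentsWithStats(k)
    if n<2: return None
    i=1+np.argmax(s[1:,4]); return ce[i],s[i]
def brass(c,box):
    hsv=cv2.cvtColor(c['img'],cv2.COLOR_BGR2HSV); x0,y0,x1,y1=box; P=cloud(c)
    m=np.zeros((400,640),np.uint8); m[y0:y1,x0:x1]=1
    m&=((hsv[...,0]>=14)&(hsv[...,0]<=35)&(hsv[...,1]>120)&(P[...,2]>.045)).astype(np.uint8)
    n,l,s,ce=cv2.connectedComponentsWithStats(m); i=1+np.argmax(s[1:,4]); return l==i
E
cat > look.py <<'E'
import sys
from h import *
c=cap('wrist',sys.argv[1]); st()
pm,bm,Q,B=meas(c,(130,20,520,300)); bm=brass(c,(285,100,370,300)); ax,rms=axis_fit(Q); print('axis y,z,slope',ax.round(4),rms.round(5))
v,u=np.nonzero(bm); print('brass px',u.min(),u.max(),v.min(),v.max())
b=bore(c,bm,Q)
if b: print('bore',b); print('angle zfit',angle(c,ax,*b[0]),'z47',angle(c,ax,*b[0],z0=.047))
P=cloud(c)[bm]; 
E
python3 look.py w8
```

```text
t 7.05 p [0.5689 0.1689 0.0311] open 0.0503 F [ 0.49 -0.87 -0.13]
[[-0.023  1.    -0.009]
 [ 0.939  0.025  0.342]
 [ 0.342 -0.    -0.94 ]]
q [-0.079  0.787 -0.109  1.831 -0.537  0.545  0.335]
axis y,z,slope [0.1988 0.0464 0.0296] 0.00053
brass px 304 350 217 266
bore (array([326.5530303 , 252.58838384]), array([313, 244,  28,  18, 396], dtype=int32))
angle zfit (np.float64(47.95295956305418), array([0.5702472 , 0.17372566, 0.0742896 ])) z47 (np.float64(48.14186303495786), array([0.57023522, 0.17381761, 0.07492997]))
```

>>> carry_out(
  commands=[
    [[1.9,0,0.7],[0,0,0],0.18],
    [[3.8,0,1.4],[0,0,0],0.18],
    [[5.6,0,2.1],[0,0,0],0.18],
    [[7.5,0,2.7],[0,0,0],0.18],
    [[9.4,0,3.4],[0,0,0],0.18],
    [[10.6,0,3.9],[0,0,0],0.18],
    [[11.3,0,4.1],[0,0,0],0.18],
    [[11.3,0,4.1],[0,0,0],0.18],
  ],
)

```text
time_s: 8.05
tool_pos: [0.5687, 0.1809, 0.0312]
tool_rot: [-2.005, -2.055, -0.353]
wrist_force: [0.1, -0.6, 0.4]
opening: 0.0502
```

```bash
python3 look.py w9
```

```text
t 8.1 p [0.5687 0.1809 0.0312] open 0.0505 F [-0.22  0.24 -0.72]
[[-0.023  1.    -0.009]
 [ 0.939  0.025  0.342]
 [ 0.342 -0.    -0.94 ]]
q [-0.101  0.788 -0.108  1.828 -0.541  0.541  0.318]
axis y,z,slope [0.2095 0.0465 0.0341] 0.00537
brass px 301 351 187 238
bore (array([326.43352601, 214.01589595]), array([312, 200,  30,  29, 692], dtype=int32))
angle zfit (np.float64(78.29207255583475), array([0.5694312 , 0.20185817, 0.08323776])) z47 (np.float64(78.29932987360677), array([0.56942388, 0.20186282, 0.08372077]))
```

View pics/w9.png

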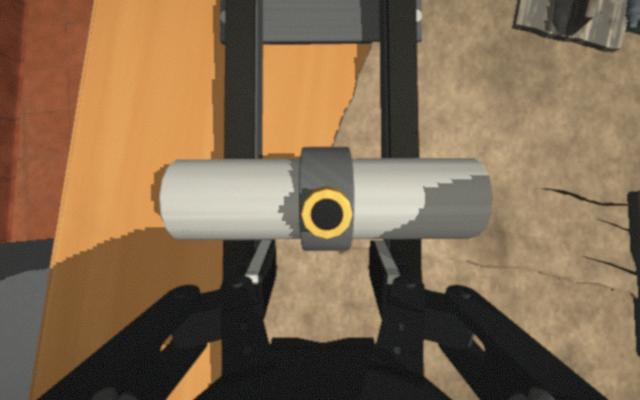

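>>> carry_out(
  commands=[
    [[0.9,0,0.3],[0,0,0],0.18],
    [[1.8,0,0.6],[0,0,0],0.18],
    [[2.6,0,0.9],[0,0,0],0.18],
    [[3.3,0,1.2],[0,0,0],0.18],
    [[3.7,0,1.4],[0,0,0],0.18],
    [[3.7,0,1.4],[0,0,0],0.18],
  ],
)

```text
time_s: 8.85
tool_pos: [0.5686, 0.1849, 0.0311]
tool_rot: [-2.005, -2.055, -0.353]
wrist_force: [-0.0, 0.1, 1.0]
opening: 0.0503
```

```bash
python3 look.py w10
```

```text
t 8.9 p [0.5686 0.1849 0.0311] open 0.0506 F [ 0.28 -0.28  0.02]
[[-0.023  1.    -0.009]
 [ 0.939  0.025  0.342]
 [ 0.342 -0.    -0.94 ]]
q [-0.108  0.788 -0.108  1.827 -0.543  0.539  0.313]
axis y,z,slope [0.2134 0.0465 0.0337] 0.00533
brass px 301 351 172 221
bore (array([326.27833572, 196.4964132 ]), array([312, 182,  30,  30, 697], dtype=int32))
angle zfit (np.float64(88.90211462197442), array([0.56909006, 0.21266293, 0.08400817])) z47 (np.float64(88.8637011512471), array([0.5690837 , 0.21263779, 0.08449263]))
```

>>> carry_out(
  commands=[
    [[-7,0,-2.5],[0,0,0],0.18],
    [[-19,0,-7],[0,0,0],0.18],
    [[-30,0,-25],[0,0,0],0.18],
    [[-10,0,-80],[0,-10,0],0.18],
    [[10,0,-135],[0,-20,0],0.18],
    [[10,0,-135],[0,-20,0],0.18],
    [[10,0,-135],[0,-20,0],0.18],
  ],
)

```text
time_s: 9.78
tool_pos: [0.5691, 0.1474, 0.162]
tool_rot: [2.194, 2.249, 0.0]
wrist_force: [0.3, -0.8, -0.3]
opening: 0.0504
```

```bash
sed -i 's/S=S\[S\[:,2\]>.05\]/S=S[(S[:,2]>.05)\&(S[:,2]<.072)]/' h.py; python3 look.py w11; python3 - <<'E'
from h import *
c=cap('top'); cv2.imwrite('pics/t11.png',cv2.resize(c['img'][165:235,210:335],None,fx=6,fy=6,interpolation=cv2.INTER_CUBIC))
E
```

```text
t 9.82 p [0.5688 0.1458 0.1611] open 0.0507 F [-0.57 -0.09 -0.13]
[[-0.022  1.    -0.002]
 [ 1.     0.022 -0.001]
 [-0.001 -0.002 -1.   ]]
q [-0.466  0.602  0.286  1.699 -0.209  0.873 -0.071]
axis y,z,slope [0.2137 0.0464 0.0293] 0.0006
brass px 312 337 112 138
bore (array([324.78911565, 125.08843537]), array([318, 119,  14,  14, 147], dtype=int32))
angle zfit (np.float64(88.07251347144155), array([0.56915805, 0.21247432, 0.08388862])) z47 (np.float64(88.1196076547374), array([0.56915183, 0.21250513, 0.08447981]))
```

View pics/w11.png

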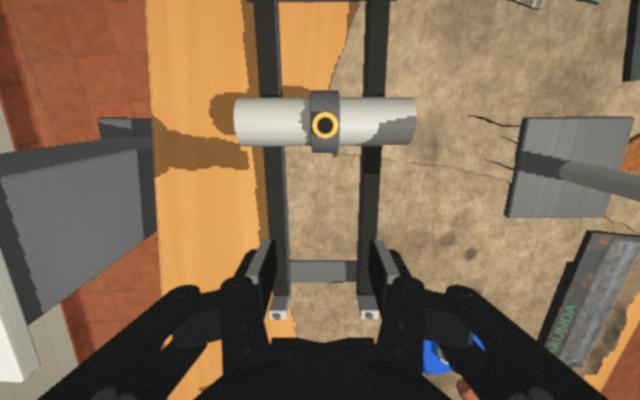

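View pics/t11.png

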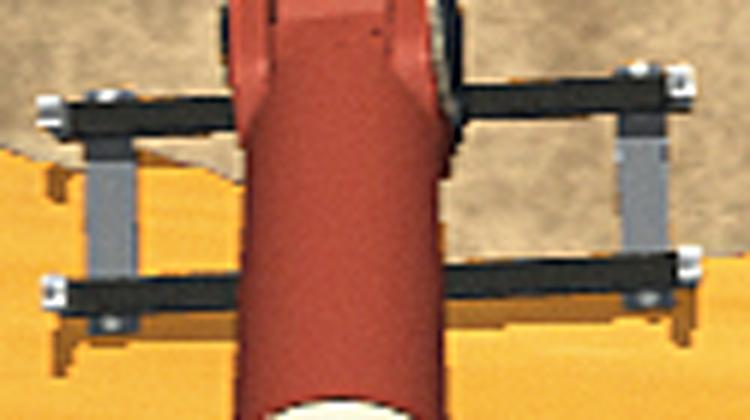

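>>> carry_out(
  commands=[
    [[-50,-16,-20],[0,0,0],0.18],
    [[-100,-36,-40],[0,0,0],-1],
    [[-150,-56,-40],[0,0,0],-1],
    [[-200,-76,-40],[0,0,0],-1],
    [[-230,-90,-40],[0,0,0],-1],
    [[-230,-90,-40],[0,0,0],-1],
    [[-230,-90,-40],[0,0,0],-1],
  ],
)

```text
time_s: 10.75
tool_pos: [0.4848, -0.0846, 0.2007]
tool_rot: [-2.195, -2.245, 0.001]
wrist_force: [0.2, 0.4, -0.5]
opening: 0.0002
```

```bash
python3 - <<'E'
from h import *
c=cap('wrist','b1'); st()
t=cap('top'); cv2.imwrite('pics/t12.png',cv2.resize(t['img'][165:235,210:335],None,fx=6,fy=6,interpolation=cv2.INTER_CUBIC))
s=cap('side'); cv2.imwrite('pics/s12.png',cv2.resize(s['img'][180:290,270:370],None,fx=5,fy=5,interpolation=cv2.INTER_CUBIC))
E
```

```text
t 10.8 p [ 0.4851 -0.0837  0.2007] open -0.0001 F [0.95 1.33 0.32]
[[-0.025  1.    -0.001]
 [ 1.     0.025  0.001]
 [ 0.001 -0.001 -1.   ]]
q [-0.096  0.418  0.315  1.91  -0.171  0.84   0.333]
```

View pics/b1.png

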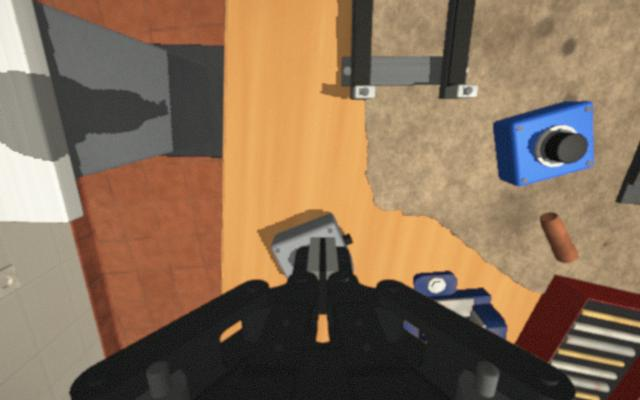

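View pics/t12.png

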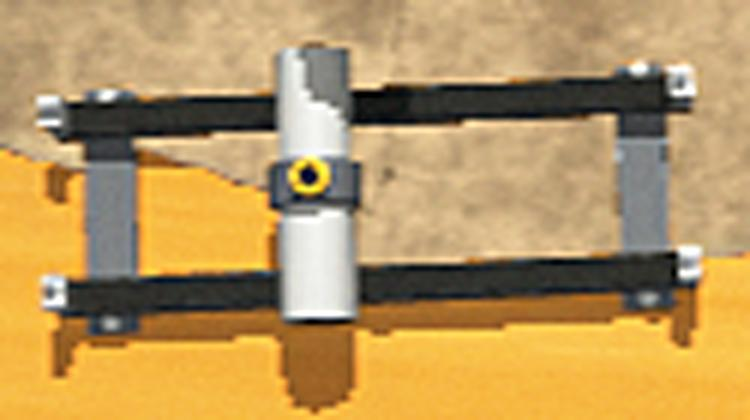

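View pics/s12.png

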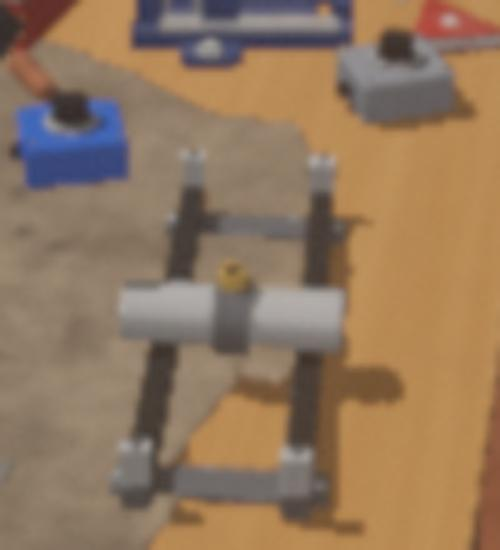

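The boss points up in all three views. Top-view parallax accounts for its small leftward offset. I'll check where the shut fingertips really are, and the button position.

```bash
python3 - <<'E'
from h import *
c=cap('wrist'); P=cloud(c); o=ctrl.get_obs(); R0=Rot.from_rotvec(o['tool_rot']).as_matrix()
T=(P-o['tool_pos'])@R0*1000
for v in range(234,282,4): print(v,[T[v,u].round(1).tolist() for u in (314,330)], c['img'][v,314])
# box top corner region
hsv=cv2.cvtColor(c['img'],cv2.COLOR_BGR2HSV)
m=(hsv[...,1]<50)&(P[...,2]>.035)&(P[...,2]<.045)&(P[...,1]<-.1); m[:,:250]=0; m[:,360:]=0
Q=P[m]; print(len(Q),Q.min(0),Q.max(0))
cv2.imwrite('pics/b1c.png',cv2.resize(c['img'][200:300,250:390],None,fx=5,fy=5,interpolation=cv2.INTER_CUBIC))
E
```

```text
234 [[-63.1, -10.0, 159.6], [-63.9, 8.8, 161.5]] [164 168 165]
238 [[11.5, -4.8, -8.7], [11.7, 3.7, -9.0]] [ 96 103 104]
242 [[12.3, -4.6, -15.0], [12.1, 3.6, -14.6]] [90 97 98]
246 [[11.8, -4.5, -18.5], [12.2, 3.4, -19.3]] [90 97 98]
250 [[11.6, -4.4, -22.2], [12.1, 3.3, -23.4]] [91 97 96]
254 [[76.7, -0.4, -146.4], [11.4, 3.3, -25.9]] [91 97 97]
258 [[11.8, -4.2, -30.4], [12.4, 3.1, -31.5]] [ 94 100 101]
262 [[11.8, -4.1, -34.0], [11.6, 3.1, -33.6]] [92 99 99]
266 [[12.2, -4.0, -38.1], [11.7, 3.0, -37.2]] [93 99 97]
270 [[11.4, -3.9, -40.0], [11.5, 2.9, -40.0]] [ 99 106 107]
274 [[12.6, -3.8, -44.9], [12.5, 2.8, -44.8]] [72 76 76]
278 [[12.1, -3.7, -47.1], [12.5, 2.7, -47.6]] [29 30 31]
1192 [ 0.42518511 -0.20813259  0.03502038] [ 0.51103246 -0.13411879  0.0442994 ]
```

View pics/b1c.png

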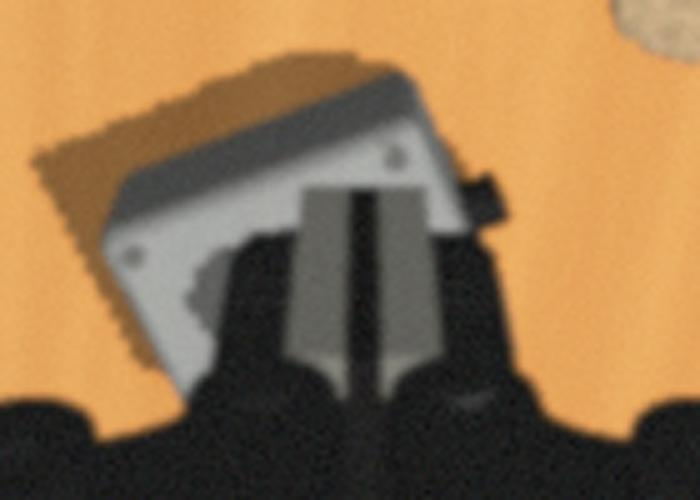

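```bash
python3 - <<'E'
from h import *
s=cap('side'); hsv=cv2.cvtColor(s['img'],cv2.COLOR_BGR2HSV)
m=(hsv[...,2]<80).astype(np.uint8); m[:182]=0;m[196:]=0;m[:,:342]=0;m[:,356:]=0
v,u=np.nonzero(m); print(u.min(),u.max(),v.min(),v.max(),u.mean()); print('side, mid of black at z .058',onz(s,u.mean(),v.mean(),.058))
st(); print(rel([.4725,-.182,.1],goalrot(.025)))
E
```

```text
346 351 187 191 348.8
side, mid of black at z .058 [ 0.47484523 -0.16771029  0.058     ]
t 11.0 p [ 0.4855 -0.0832  0.2011] open 0.0006 F [ 0.5   0.15 -0.22]
[[-0.026  1.    -0.   ]
 [ 1.     0.026  0.   ]
 [ 0.    -0.    -1.   ]]
q [-0.098  0.418  0.316  1.91  -0.17   0.84   0.333]
(array([-98.5, -15.5, 101.1]), array([-0.03, -0.02,  0.08]))
```

The side view gives button y = -0.168, but at a coarse grazing angle, against -0.182 from the top view. I'll settle it with an unobstructed wrist view from one side.

>>> carry_out(
  commands=[
    [[0,40,0],[0,0,0],-1],
    [[0,80,0],[0,0,0],-1],
    [[0,80,0],[0,0,0],-1],
    [[0,80,0],[0,0,0],-1],
  ],
)

```text
time_s: 11.5
tool_pos: [0.5643, -0.0818, 0.2009]
tool_rot: [-2.192, -2.248, 0.002]
wrist_force: [-0.0, -0.4, -0.4]
opening: -0.0001
```

```bash
python3 - <<'E'
from h import *
c=cap('wrist','b2'); st(); hsv=cv2.cvtColor(c['img'],cv2.COLOR_BGR2HSV); P=cloud(c)
m=((hsv[...,2]<80)&(P[...,2]>.057)&(P[...,2]<.07)&(P[...,1]<-.13)&(P[...,0]<.53)).astype(np.uint8)
n,l,s,ce=cv2.connectedComponentsWithStats(m)
for i in range(1,n):
    if s[i][4]>20:
        Q=P[l==i]; print(s[i],ce[i],'mean',Q.mean(0).round(4),'min',Q.min(0).round(4),'max',Q.max(0).round(4),'ray',onz(c,*ce[i],.063).round(4))
E
```

```text
t 11.55 p [ 0.5641 -0.082   0.2012] open 0.0002 F [ 0.07  0.55 -0.15]
[[-0.025  1.    -0.002]
 [ 1.     0.025  0.   ]
 [ 0.    -0.002 -1.   ]]
q [-0.091  0.531  0.308  1.702 -0.191  0.94   0.315]
[230 256  27  26 517] [242.75435203 268.51644101] mean [ 0.4758 -0.1805  0.0623] min [ 0.4611 -0.1972  0.057 ] max [ 0.4902 -0.1675  0.0644] ray [ 0.476 -0.18   0.063]
```

View pics/b2.png

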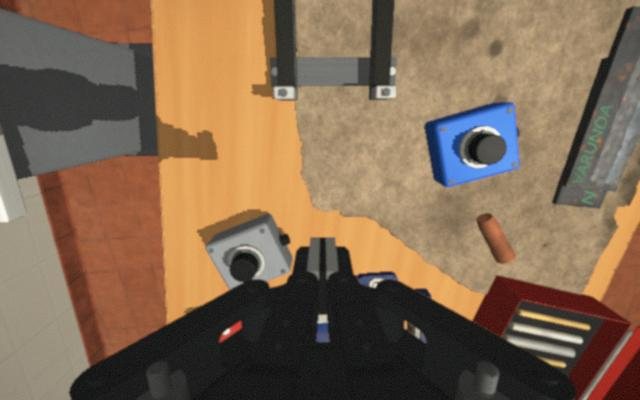

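The wrist view gives the button at pixel (243,268), world (0.475, -0.181, 0.063). That agrees with the top view, so the side estimate was the coarse one. Going above it.

>>> carry_out(
  commands=[
    [[-35,-32,0],[0,0,0],-1],
    [[-70,-64,0],[0,0,0],-1],
    [[-97,-92,20],[0,0,0],-1],
    [[-97,-92,60],[0,0,0],-1],
    [[-97,-92,95],[0,0,0],-1],
    [[-97,-92,110],[0,0,0],-1],
    [[-97,-92,110],[0,0,0],-1],
  ],
)

```text
time_s: 12.42
tool_pos: [0.4749, -0.1812, 0.0912]
tool_rot: [-2.193, -2.247, 0.001]
wrist_force: [0.2, 0.1, 0.1]
opening: -0.0003
```

```bash
python3 - <<'E'
from h import *
st(); c=cap('wrist'); cv2.imwrite('pics/b3.png',c['img'])
t=cap('top'); 
E
```

```text
t 12.43 p [ 0.4749 -0.1812  0.0912] open -0.0003 F [0.23 0.09 0.13]
[[-0.024  1.    -0.002]
 [ 1.     0.024  0.   ]
 [ 0.001 -0.002 -1.   ]]
q [ 0.153  0.601  0.252  1.982 -0.256  0.591  0.601]
```

View pics/b3.png

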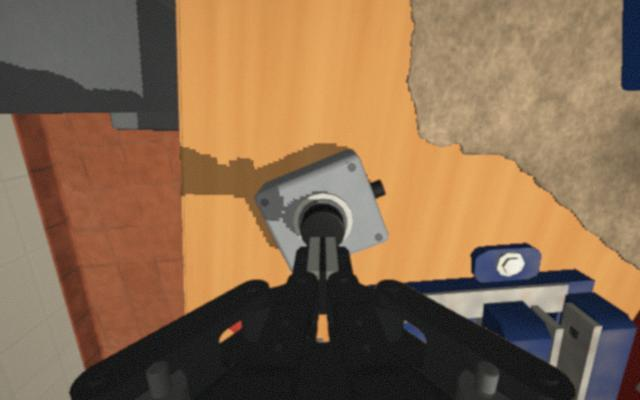

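>>> carry_out(
  commands=[
    [[0,0,4],[0,0,0],-1],
    [[0,0,8],[0,0,0],-1],
    [[0,0,12],[0,0,0],-1],
    [[0,0,12],[0,0,0],-1],
  ],
)

```text
time_s: 13.02
tool_pos: [0.4753, -0.1813, 0.0791]
tool_rot: [-2.194, -2.248, 0.001]
wrist_force: [-0.7, 0.3, -0.2]
opening: 0.0002
```

```bash
python3 - <<'E'
from h import *
st(); c=cap('wrist'); cv2.imwrite('pics/b4.png',cv2.resize(c['img'][150:300,220:420],None,fx=3.5,fy=3.5))
E
```

```text
t 13.03 p [ 0.4753 -0.1813  0.0791] open 0.0002 F [-0.69  0.26 -0.23]
[[-0.025  1.    -0.001]
 [ 1.     0.025  0.   ]
 [ 0.    -0.001 -1.   ]]
q [ 0.161  0.621  0.242  1.99  -0.265  0.561  0.609]
```

View pics/b4.png

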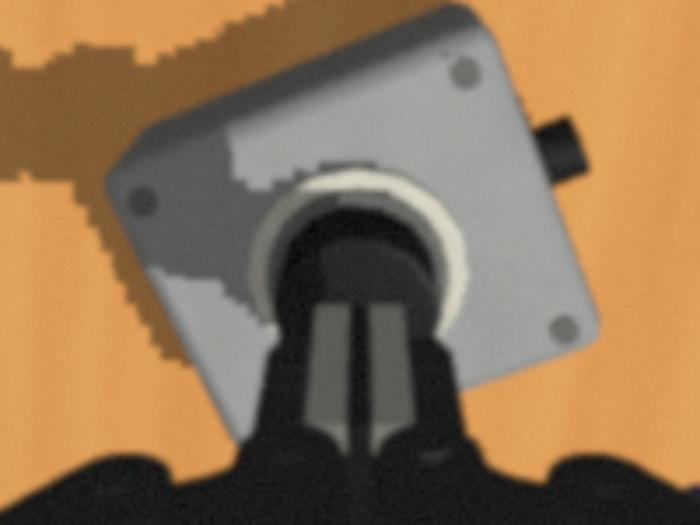

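>>> carry_out(
  commands=[
    [[0,0,3],[0,0,0],-1],
    [[0,0,6],[0,0,0],-1],
    [[0,0,8],[0,0,0],-1],
    [[0,0,8],[0,0,0],-1],
  ],
)

```text
time_s: 13.58
tool_pos: [0.4754, -0.1814, 0.0712]
tool_rot: [-2.194, -2.248, 0.0]
wrist_force: [-0.7, -0.1, 0.2]
opening: -0.0001
```

>>> carry_out(
  commands=[
    [[0,0,2],[0,0,0],-1],
    [[0,0,4],[0,0,0],-1],
    [[0,0,6],[0,0,0],-1],
    [[0,0,6],[0,0,0],-1],
  ],
)

```text
time_s: 14.08
tool_pos: [0.4755, -0.1814, 0.0653]
tool_rot: [-2.194, -2.248, 0.0]
wrist_force: [-0.2, 0.6, 0.3]
opening: -0.0
```

```bash
python3 - <<'E'
from h import *
st(); c=cap('wrist'); cv2.imwrite('pics/b5.png',cv2.resize(c['img'][150:300,220:420],None,fx=3.5,fy=3.5))
E
```

```text
t 14.07 p [ 0.4755 -0.1814  0.0653] open -0.0 F [-0.18  0.57  0.31]
[[-0.025  1.    -0.   ]
 [ 1.     0.025  0.   ]
 [ 0.    -0.    -1.   ]]
q [ 0.169  0.644  0.229  1.999 -0.274  0.528  0.617]
```

View pics/b5.png

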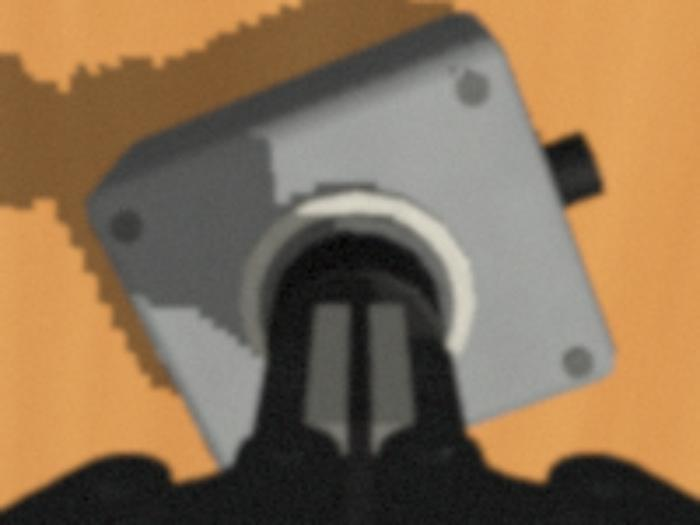

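>>> carry_out(
  commands=[
    [[0,0,2],[0,0,0],-1],
    [[0,0,4],[0,0,0],-1],
    [[0,0,6],[0,0,0],-1],
    [[0,0,6],[0,0,0],-1],
  ],
)

```text
time_s: 14.62
tool_pos: [0.4755, -0.1814, 0.0593]
tool_rot: [-2.194, -2.248, 0.0]
wrist_force: [-0.0, -0.5, 0.4]
opening: 0.0
```

>>> carry_out(
  commands=[
    [[0,0,1],[0,0,0],-1],
    [[0,0,2],[0,0,0],-1],
    [[0,0,2],[0,0,0],-1],
    [[0,0,2],[0,0,0],-1],
  ],
)

```text
time_s: 15.12
tool_pos: [0.4756, -0.1814, 0.0575]
tool_rot: [2.194, 2.248, 0.0]
wrist_force: [-0.8, 0.1, 1.6]
opening: -0.0001
```

>>> carry_out(
  commands=[
    [[0,0,1],[0,0,0],-1],
    [[0,0,2],[0,0,0],-1],
    [[0,0,2],[0,0,0],-1],
  ],
)

```text
time_s: 15.5
tool_pos: [0.4756, -0.1814, 0.0554]
tool_rot: [-2.194, -2.249, 0.0]
wrist_force: [-0.4, 0.6, 2.5]
opening: -0.0002
```

>>> carry_out(
  commands=[
    [[0,0,1],[0,0,0],-1],
    [[0,0,2],[0,0,0],-1],
    [[0,0,2],[0,0,0],-1],
  ],
)

```text
time_s: 15.88
tool_pos: [0.4756, -0.1814, 0.0534]
tool_rot: [2.194, 2.249, -0.0]
wrist_force: [-0.9, 1.0, 2.5]
opening: -0.0003
```

>>> carry_out(
  commands=[
    [[0,0,0.5],[0,0,0],-1],
    [[0,0,1],[0,0,0],-1],
    [[0,0,1],[0,0,0],-1],
  ],
)

```text
time_s: 16.25
tool_pos: [0.4756, -0.1814, 0.0529]
tool_rot: [2.194, 2.248, 0.0]
wrist_force: [-1.4, 1.1, 5.3]
opening: 0.0001
```

It's at the halfway stop: 5.3 N at z = 0.0529, about 6 mm past first contact. I'll hold, then press on.

>>> carry_out(
  commands=[
    [[0,0,0],[0,0,0],-1],
    [[0,0,0],[0,0,0],-1],
    [[0,0,0],[0,0,0],-1],
    [[0,0,0],[0,0,0],-1],
    [[0,0,0],[0,0,0],-1],
    [[0,0,0],[0,0,0],-1],
  ],
)

```text
time_s: 17.0
tool_pos: [0.4757, -0.1814, 0.053]
tool_rot: [2.194, 2.248, 0.0]
wrist_force: [-1.8, 1.0, 6.1]
opening: 0.0001
```

>>> carry_out(
  commands=[
    [[0,0,3],[0,0,0],-1],
    [[0,0,6],[0,0,0],-1],
    [[0,0,8.5],[0,0,0],-1],
    [[0,0,9],[0,0,0],-1],
    [[0,0,9],[0,0,0],-1],
  ],
)

```text
time_s: 17.62
tool_pos: [0.4758, -0.1814, 0.0464]
tool_rot: [2.194, 2.248, 0.003]
wrist_force: [-4.6, 2.8, 25.1]
opening: 0.0
```

Fully down: 6.6 mm past halfway with a hard stop at 25 N. Letting go.

>>> carry_out(
  commands=[
    [[0,0,-5],[0,0,0],-1],
    [[0,0,-12],[0,0,0],-1],
    [[0,0,-25],[0,0,0],-1],
    [[0,0,-60],[0,0,0],-1],
    [[0,0,-100],[0,0,0],-1],
    [[0,0,-130],[0,0,0],-1],
    [[0,0,-130],[0,0,0],-1],
    [[0,0,-130],[0,0,0],-1],
  ],
)

```text
time_s: 18.62
tool_pos: [0.475, -0.181, 0.1728]
tool_rot: [-2.193, -2.248, 0.001]
wrist_force: [0.5, -0.5, 0.0]
opening: -0.0002
```

```bash
python3 - <<'E'
from h import *
st(); c=cap('wrist','e1'); t=cap('top','e2'); P=cloud(c)
hsv=cv2.cvtColor(t['img'],cv2.COLOR_BGR2HSV)
cv2.imwrite('pics/e3.png',cv2.resize(t['img'][165:235,210:335],None,fx=6,fy=6,interpolation=cv2.INTER_CUBIC))
E
```

```text
t 18.62 p [ 0.475  -0.181   0.1728] open -0.0002 F [ 0.53 -0.47  0.05]
[[-0.025  1.    -0.002]
 [ 1.     0.025  0.001]
 [ 0.001 -0.002 -1.   ]]
q [ 0.107  0.479  0.311  1.904 -0.2    0.79   0.552]
```

View pics/e1.png

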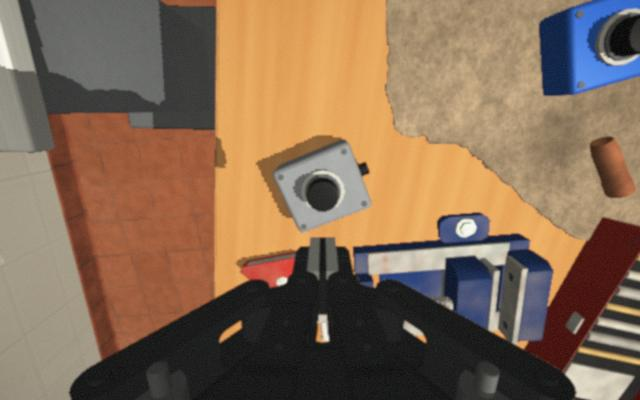

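View pics/e2.png

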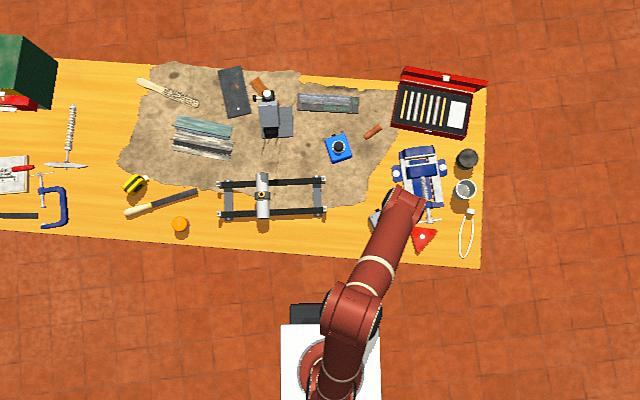

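View pics/e3.png

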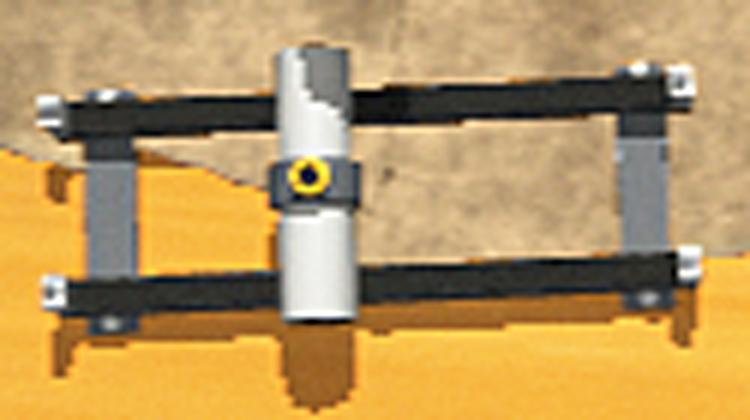

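The button has sprung back (wrist view 322,193), the boss still points up (top crop 309,176), and the pot, magnet and cup have not moved. Handing in.

```bash
python3 -c "
from station import ctrl; print(ctrl.sign_off())"
```

```text
the job is handed in; nothing more can be done
None
```

The pipe is rolled and lying on the rails with its boss up, and the inspection picture has been taken. I handed the job in at about 18.6 s; the sign-off gives no verdict.

- **Pipe:** I pushed it about 30 mm toward +y with the open fingers straddling the boss. The wrist camera measured the boss at 88–89° (90° is straight up), and top-view parallax agrees to within about 2°. The pipe lies square on the rails and did not move between the last push and the final picture.
- **Button:** I used the grey box and left the blue look-alike alone. The halfway stop read 5–6 N, 6 mm below first contact, and I held it there for about 1 s. I then pressed 6.6 mm further to a hard stop at 25 N and let go, and the button sprang back.
- **Bystanders:** the cup, pot and magnet look unmoved in the final pictures.

**Checks that disagreed**
- **Fingertip length:** the fingertips are not 17 mm ahead of the TCP. Depth readings and contact put them about 5–10 mm behind it when shut.
- **First push:** because of that, it rode on the upper back of the pipe with about 15 N downward. The pipe still rolled without lifting, and I lowered and tilted the tool before going on.
- **Button position:** the coarse side-camera estimate was 14 mm off in y. I used the wrist and top views, which agreed with each other.

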